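# Unscrew the tight cap of a square jar braced in a bench holder

## Task

Put the closed square white jar upright, fully down in the square pocket of the blue bench holder, so that it cannot turn. Then unscrew its tight red cap anticlockwise until the thread lets go, lift it off and finish while still holding it, level and straight above the open jar, with its lower edge two to four centimetres over the mouth; the jar stays home in the holder. Do not disturb the other things on the table.

Things in the scene. Friction and masses are not known exactly. Their poses are not given: they have to be found in the camera images.
- jar: Loose square white storage jar, orange panel on two opposite sides, closed by the cap; about 0.25 kg. Body 62 x 62 mm, 50 mm high, round neck above; 85 mm high over the cap. Origin at the centre of its underside, z up, x and y square to its sides. Carry it by the flat sides of the body (62 mm) or by the cap. Any of its four quarter turns fits the holder.
- cap: Red round ribbed screw cap on the jar, 63 mm in diameter, 23 mm high, 60 g; loose once unscrewed. Origin at the centre of its lower edge, on its axis, z up; screwed on, the origin is 62 mm above the jar's underside, 12 mm above the square body, whose corners stick out 12 mm beyond the cap. A sprung liner makes it tight (about 0.2 to 0.4 N m to start). A jar that is not braced just turns along with its cap.
- cap_top (a point): Centre of the cap's top, 23 mm above its lower edge. Multi-start thread: the cap comes free after 43 to 57 degrees of turn against the jar, anticlockwise seen from above, rising about 2 mm per radian, then springs up about 1 mm; a stop blocks it at 77 to 91 degrees. Turning 65 to 75 degrees frees it from every start.
- holder: Fixed blue bench holder: block 100 x 100 mm, 22 mm high, with a low screwed-down flange on its two y sides (144 mm over all). In its top a square pocket 66 x 66 mm, 16 mm deep, mouth chamfered 3 mm, sides parallel to the holder's x and y. Origin under the centre of the block, on the table, z up.
- holder_pocket (a point): Centre of the floor of the holder's pocket, 6 mm above the table; the jar's underside rests here. In the pocket the jar can turn about 5 degrees before its corners bind.
- jar_mouth (a point): Centre of the jar's mouth, at the top of its neck (rim 40 mm in diameter), 80 mm above its underside.
- small_tin: Bystander: small round open tin of bright metal, 83 mm across, 30 mm high. Origin under its centre.
- measuring_cup: Bystander: steel measuring cup with a flat handle, 51 x 132 x 31 mm, handle towards its +y. Origin under its centre.
- round_cutter: Bystander: round metal biscuit cutter, 57 mm across, 23 mm high. Origin under its centre.
Things that resemble listed ones, but are neither listed nor needed, are in the scene too. What is shaped like the jar but purple is not meant.

How it is judged (in metres and radians):
On the way, in this order (a step that is already met when the one before it is completed fails the run):
1. the jar stands fully down in the holder's pocket with its cap still screwed on (x of jar in the frame of holder between -0.006 and 0.006 m and y of jar in the frame of holder between -0.006 and 0.006 m and z of jar in the frame of holder below 0.01 m and angle between jar's own z axis and vertical below 0.08 rad and z of cap in the frame of jar below 0.0655 m), for 0.2 s.
2. the cap is free of the thread and rises while the jar stays home in the holder (x of jar in the frame of holder between -0.006 and 0.006 m and y of jar in the frame of holder between -0.006 and 0.006 m and z of jar in the frame of holder below 0.01 m and angle between jar's own z axis and vertical below 0.08 rad and z of cap in the frame of jar above 0.07 m), for 0.1 s.
At the end, for the whole second after the job is handed in: Jar home in the pocket (origin within 6 mm of the holder's x and y axes, under 10 mm above the table, tilt under 0.08 rad). Cap gripped (over 1 N), still, touching neither jar nor holder, lower edge 8 to 65 mm above the mouth, within 22 mm of its centre, tilt under 0.2 rad (x of jar in the frame of holder between -0.006 and 0.006 m and y of jar in the frame of holder between -0.006 and 0.006 m and z of jar in the frame of holder below 0.01 m and angle between jar's own z axis and vertical below 0.08 rad and z of cap in the frame of jar_mouth between 0.008 and 0.065 m and horizontal distance between cap and jar_mouth below 0.022 m and angle between cap's own z axis and vertical below 0.2 rad and contact force between the fingers and cap above 1 N and contact force between cap and jar below 0.2 N and contact force between cap and holder below 0.2 N and contact force between the arm and jar below 0.5 N and linear speed of each of cap, jar below 0.02 m/s); the arm keeps its last pose, push and grip.
It fails at once if one of the bystanders (tin, measuring cup, round cutter) is pushed more than 20 mm from its place (distance of any of small_tin, measuring_cup, round_cutter from where it was at the start of the episode above 0.02 m).
It fails at once if the jar is tipped over (angle between jar's own z axis and vertical above 0.6 rad).
It also fails if it takes over 50 s, if anything falls off the work surface, if the arm or the gripper's body presses on something with over 40 N, if the wrist force passes 120 N, or if a joint passes its speed limit or range.

## Robot

A 6-joint arm with a two-finger parallel gripper is mounted at the origin on the work surface; the furniture and walls round the work are solid. World frame = base frame: x ahead of the robot, y to its left, z up, the work surface at z = 0. Lengths are in mm, angles in degrees, forces in N, time in s.
With the tool pointing down it reaches from about 350 to 725 mm from the base axis. Payload 4.3 kg.
Tool frame: the origin (TCP) lies at the very end of the fingers, on their centre line; the grasp point (between the pads) lies 19 mm behind it; z points along the fingers, y is the line along which they close (so a half turn about z gives the same grasp; the last joint's range is limited). The gripper opens to 85 mm and grips with 20 to 120 N. Pads are 22 mm wide; open, the fingers measure 114 mm over their backs; the gripper's body (76 mm by 85 mm) begins 54 mm behind the grasp point. The pads swing forward as they close: fully open they stand 13 mm farther back than shut.
Start: joints at [62.493, 21.618, 4.641, 73.018, 0, 83.68], TCP at [207.832, 536.167, 206.729] pointing down, gripper open.
Joint ranges: [-156.06, 156.06], [-48.1, 94.91], [-58.44, 69.94], [-101.28, 121.22], [-78.64, 73.56], [-180, 180]. Speed limits (degrees/s): [147.25, 147.25, 180, 180, 180, 180].

## Interface

Orientations are given as [roll, pitch, yaw] about the fixed x, y, z axes, in that order (R = Rz(yaw) Ry(pitch) Rx(roll)).
In Python, from plant import observe, get_image, camera_model, close_job gives the robot as it stands.
- The arm moves only by the tool play_rows, never from a script. Its argument "moves" is a list of rows, each a list of 7 numbers: the shift along the world's x, y, z in cm, then the turn, a rotation vector about the world's x, y, z in degrees, then the closure, from 0 (fully open) to 1 (shut). A call has 1 to 12 rows; each row is the pose to reach, as a shift and turn from the pose commanded when the call began; what a row does not reach only later rows make up. A row lasts 1/10 s, in which the tool goes at most 50 mm and 8.59 degrees, less where a joint would pass 70% of its speed; a pose out of reach is approached as far as the arm can. A call with a gripper value outside its range is refused whole. The fingers move at their own pace and stop on an object; the grip force is fixed at half the most. Time passes only in rows, so rows that repeat a pose let the fingers close. It gives the time, the measured TCP pose, the force, the opening and the grip force at its end, in the units of the state.
- observe(): the state, without advancing time (a new reading comes with each control period).
- get_image(name): name is "side" or "top"; returns the picture (420x560x3 uint8, red, green, blue); there is no depth.
- camera_model(name): a dict with "K" (3x3 intrinsics, pixels), "k1" (the pictures are not rectified: a ray, as slopes to the right and down, at radius r is drawn at 1 + k1 r^2 times it, then the intrinsics apply), "R" (3x3) and "t" (3): a world point X has camera coordinates R X + t. Camera axes: x right, y down, z forward; pixel columns grow to the right and rows downward; lengths in mm; the calibration is good to about 2 mm. A picture is of the moment at which its call begins. camera_model takes no time and is no camera call.
- close_job(): hands the job in; it is judged then, once.
The state is a dict: "time": time; "joint_positions": joint angles; "joint_vel": joint speeds; "effort": joint torques, N m; "tcp_pos": TCP position; "ee_rot": TCP orientation; "wrist_force": force on the tool from outside, world axes, zero at the start; "torque": the same for the moment, N m; "gripper_width": opening from 0.0 (shut) to 1.0 (fully open); "grasp_force": force on a finger pad.
Only numpy, scipy, OpenCV 4.12 (cv2) and the standard library are available. Lean on these libraries where they do the work, as an engineer would, in place of code of your own. Each camera call takes 0.05 s, during which the arm holds its last target. There are 200 camera calls.

## Working session

There is one attempt and no reset: what is moved stays moved. The work goes in short steps, Python scripts to look and compute and a tool call to move; the robot and the scene stay as the last step left them, time stands still between calls to the robot, and variables do not carry over. Pictures are saved under pics/ and viewed, at most 10 in all, crops included, and the job is handed in when it is done.

Besides the shell and the picture viewer there is one more tool, called as name(argument=value, ...), one argument or row to a line, values as JSON. play_rows: Moves the arm, as the interface text tells. Its arguments: {"type":"object","properties":{"moves":{"type":"array","items":{"type":"array","items":{"type":"number"}}}},"required":["moves"]}

```bash
mkdir -p pics; cat > h.py <<'E'
import numpy as np, cv2
from plant import *
def ray(name,u,v):
    m=camera_model(name);K=np.array(m["K"]);R=np.array(m["R"]);t=np.array(m["t"]).ravel()
    k=m["k1"]
    p=cv2.undistortPoints(np.array([[[u,v]]],float),K,np.array([k,0,0,0,0.]))[0,0]
    return -R.T@t, R.T@np.array([p[0],p[1],1])
def at(name,u,v,z):
    c,d=ray(name,u,v); return (c+d*(z-c[2])/d[2]).round(1)
def proj(name,X):
    m=camera_model(name);K=np.array(m["K"]);X=np.array(m["R"])@X+np.array(m["t"]).ravel()
    a=X[:2]/X[2];a=a*(1+m["k1"]*(a@a));return (K@[a[0],a[1],1])[:2].round(1)
def crop(im,u0,v0,u1,v1,f,n):
    cv2.imwrite(n,cv2.resize(im[v0:v1,u0:u1],None,fx=f,fy=f,interpolation=cv2.INTER_CUBIC)[:,:,::-1])
E
python3 - <<'E'
from h import *
for n in("side","top"):
    im=get_image(n);cv2.imwrite(f"pics/{n}0.png",im[:,:,::-1]);np.save(n+"0.npy",im)
    print(n,ray(n,280,210))
print(observe())
E
```

```text
side (array([1032.55486553, -495.6472847 ,  858.08141909]), array([-0.52921594,  0.14299955, -0.83639875]))
top (array([ 383.21152997, -361.7359753 , 1029.86542401]), array([ 0.16217513,  0.00894012, -0.98674995]))
{'time': 0.1, 'joint_positions': array([ 6.24915161e+01,  2.16567541e+01,  4.57198811e+00,  7.30170882e+01,
       -4.07299102e-04,  8.36803142e+01]), 'joint_vel': array([-0.04125371, -0.03265514,  0.18155039, -0.01285676, -0.04202002,
       -0.00800924]), 'effort': array([ 6.06223057e-04, -4.64690924e+01,  2.70583588e+01,  1.19318295e-02,
       -1.38085402e-04,  1.30859547e-05]), 'tcp_pos': array([207.54223671, 535.58427223, 205.87332901]), 'ee_rot': array([-1.79898720e+02, -1.08068483e-02,  1.58811193e+02]), 'wrist_force': array([0.42410898, 0.54654797, 0.96552163]), 'torque': array([ 0.02876687,  0.02792629, -0.01781076]), 'grasp_force': 0.0, 'gripper_width': 1.0001440495892375}
```

View pics/side0.png

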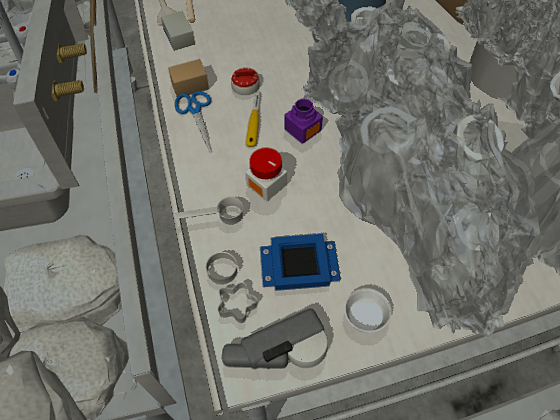

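View pics/top0.png

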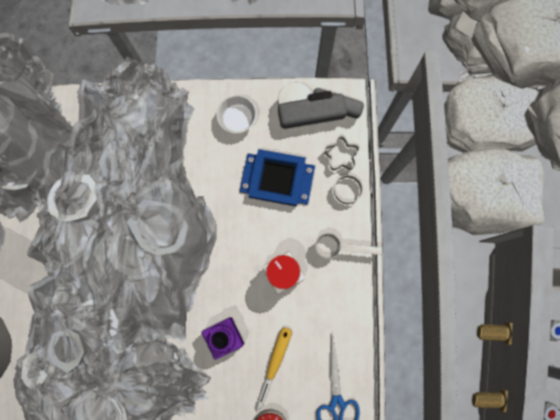

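The side view shows three candidates. The white jar with red cap and orange panel is at side (265,170) / top (283,272). The purple jar is at side (303,120) / top (222,338). A loose red lid sits at side (245,80) / top (268,412). The first fits the description (white, capped, orange panel). The blue holder is at side (300,261) / top (277,178). I'll confirm with enlarged crops.

```bash
python3 - <<'E'
from h import *
s=np.load("side0.npy");t=np.load("top0.npy")
crop(t,220,130,350,300,3.5,"a.png");crop(s,200,130,360,300,3.5,"b.png")
a=cv2.imread("a.png");b=cv2.imread("b.png");print(a.shape,b.shape)
i=np.hstack([a[:, :],b[:, :]])[:595]
cv2.imwrite("pics/c1.png",i[:, :800]); cv2.imwrite("pics/c2.png",b[:595]); 
for n,u,v,z in[("top",283,272,85),("side",265,160,85),("top",277,178,22),("side",300,261,22),("top",327,243,30),("top",346,190,23),("top",237,115,30)]:print(n,at(n,u,v,z))
E
```

```text
(595, 455, 3) (595, 560, 3)
top [ 422.9 -358.3   85. ]
side [ 423.9 -360.1   85. ]
top [ 614.3 -346.8   22. ]
side [ 621.8 -347.7   22. ]
top [ 481.5 -444.6   30. ]
top [ 588.8 -485.4   23. ]
top [ 746.2 -264.9   30. ]
```

View pics/c1.png

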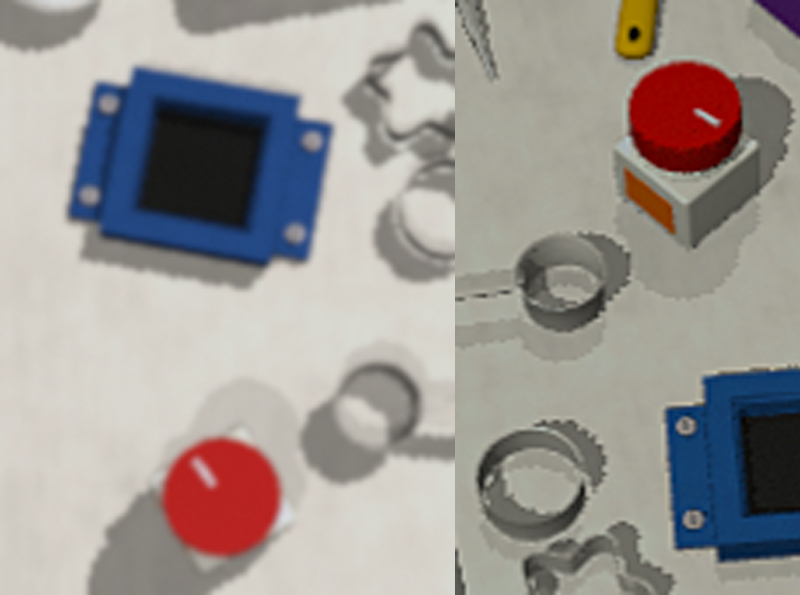

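View pics/c2.png

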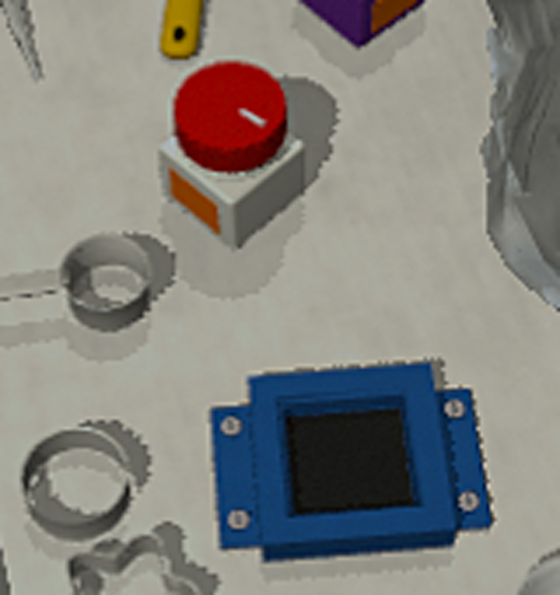

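The crops confirm it: the jar has a white body, red cap and orange panel, with its cap at c2 (230,112). The holder is at c2 (350,455), with its four flange screws visible in both views.

```bash
python3 - <<'E'
from h import *
S=lambda x,y,z:at("side",199.5+(x+.5)/3.5+.14,129.5+(y+.5)/3.5+.14,z)
T=lambda x,y,z:at("top",219.5+(x+.5)/3.5+.14,129.5+(y+.5)/3.5+.14,z)
def an(a,b):
    d=b-a;return np.degrees(np.arctan2(d[1],d[0])).round(1),np.hypot(*d[:2]).round(1)
for z in(5,8,12):
    for n,F,P in(("side",S,[(231,426),(455,408),(239,519),(469,501)]),("top",T,[(108,103),(313,141),(89,195),(295,233)])):
        q=[F(x,y,z) for x,y in P];print(z,n,np.mean(q,0),an(q[1],q[0]),an(q[3],q[2]),an(q[2],q[0]),an(q[3],q[1]))
# block top corners
for n,F,P in(("side",S,[(248,378),(435,363),(264,548),(453,531)]),("top",T,[(134,68),(300,96),(102,231),(268,262)])):
    q=[F(x,y,22) for x,y in P];print("blk",n,np.mean(q,0),an(q[1],q[0]),an(q[3],q[2]),an(q[2],q[0]),an(q[3],q[1]))
L,N,Rr=S(161,149,50),S(233,184,50),S(304,146,50);B=S(235,248,0)
print(L,N,Rr,B,an(N,L),an(N,Rr),(L+Rr)/2)
a,b=T(242,428,50),T(293,517,50);c=T(154,484,50);print(a,b,c,an(b,a),(b+c)/2)
# red cap fits (HSV)
for n in("side","top"):
    im=np.load(n+"0.npy").astype(int);m=((im[...,0]>110)&(im[...,1]<60)&(im[...,2]<60)).astype(np.uint8)
    k,l,st,ce=cv2.connectedComponentsWithStats(m)
    for i in range(1,k):
        if st[i,4]>200:print(n,st[i],ce[i],at(n,*ce[i],85))
E
```

```text
5 side [ 615.225 -346.3      5.   ] (np.float64(-100.8), np.float64(122.8)) (np.float64(-101.0), np.float64(122.3)) (np.float64(169.4), np.float64(56.1)) (np.float64(168.9), np.float64(56.7))
5 top [ 618.875 -346.975    5.   ] (np.float64(78.8), np.float64(123.0)) (np.float64(79.0), np.float64(122.4)) (np.float64(-10.9), np.float64(56.5)) (np.float64(-11.5), np.float64(56.1))
8 side [ 616.675 -346.825    8.   ] (np.float64(-100.7), np.float64(122.2)) (np.float64(-101.0), np.float64(121.8)) (np.float64(169.4), np.float64(55.9)) (np.float64(169.0), np.float64(56.4))
8 top [ 618.15  -347.025    8.   ] (np.float64(78.8), np.float64(122.7)) (np.float64(79.0), np.float64(122.1)) (np.float64(-10.9), np.float64(56.4)) (np.float64(-11.6), np.float64(55.9))
12 side [ 618.65 -347.55   12.  ] (np.float64(-100.7), np.float64(121.7)) (np.float64(-101.0), np.float64(121.2)) (np.float64(169.4), np.float64(55.5)) (np.float64(168.9), np.float64(56.2))
12 top [ 617.25  -347.075   12.   ] (np.float64(78.9), np.float64(122.2)) (np.float64(79.0), np.float64(121.6)) (np.float64(-11.0), np.float64(56.1)) (n
[... 196 characters left out ...]
float64(167.0), np.float64(100.7))
blk top [ 617.425 -347.175   22.   ] (np.float64(79.7), np.float64(98.1)) (np.float64(78.9), np.float64(96.8)) (np.float64(-10.5), np.float64(98.4)) (np.float64(-11.3), np.float64(99.7))
[ 416.2 -398.8   50. ] [ 451.4 -365.7   50. ] [ 436.6 -320.    50. ] [ 460.4 -368.4    0. ] (np.float64(-136.8), np.float64(48.3)) (np.float64(107.9), np.float64(48.0)) [ 426.4 -359.4   50. ]
[ 462.5 -369.7   50. ] [ 413.7 -397.2   50. ] [ 432.  -321.5   50. ] (np.float64(29.4), np.float64(56.0)) [ 422.85 -359.35   50.  ]
side [250 148  32  26 609] [264.88834154 160.0410509 ] [ 423.9 -360.3   85. ]
top [267 256  32  32 754] [283.11538462 272.23740053] [ 422.5 -358.5   85. ]
```

```bash
python3 - <<'E'
from h import *
for u,v in((162,225),(72,195),(68,348),(210,240)):
    print(u,v,[(z,at("top",u,v,z)[:2].tolist(),proj("side",at("top",u,v,z)).tolist()) for z in(0,80,160,240,320)])
E
```

```text
162 225 [(0, [522.5, -109.8], [396.1, 196.2]), (80, [511.7, -129.4], [392.1, 170.5]), (160, [500.9, -148.9], [387.5, 141.2]), (240, [490.1, -168.5], [382.1, 107.7]), (320, [479.2, -188.1], [375.6, 69.3])]
72 195 [(0, [587.3, 90.0], [494.3, 199.5]), (80, [571.5, 54.9], [488.9, 174.1]), (160, [555.6, 19.8], [482.5, 145.1]), (240, [539.7, -15.2], [474.8, 111.9]), (320, [523.9, -50.3], [465.6, 73.8])]
68 348 [(0, [266.7, 85.5], [428.2, 94.5]), (80, [275.7, 50.8], [424.0, 74.4]), (160, [284.8, 16.0], [419.0, 51.6]), (240, [293.8, -18.7], [413.2, 25.5]), (320, [302.9, -53.4], [406.4, -4.3])]
210 240 [(0, [491.5, -210.0], [345.4, 195.2]), (80, [483.1, -221.8], [342.3, 169.4]), (160, [474.7, -233.6], [338.7, 140.0]), (240, [466.2, -245.4], [334.5, 106.5]), (320, [457.8, -257.2], [329.6, 68.1])]
```

The foil heap reaches about 190 mm high between the start pose and the jar, so I'll raise the arm and swing over it.

play_rows(
  moves=[
    [0,0,5,0,0,0,0],
    [0,0,10,0,0,0,0],
    [0,0,15,0,0,0,0],
    [5.3,-2.4,18,0,0,0,0],
    [10.5,-5.4,20,0,0,0,0],
    [14.6,-8.3,20,0,0,0,0],
    [18.4,-11.6,20,0,0,0,0],
    [21.9,-15.1,20,0,0,0,0],
    [25.1,-19,20,0,0,0,0],
    [28,-23.1,20,0,0,0,0],
    [30.4,-27.5,20,0,0,0,0],
    [32.5,-32.1,20,0,0,0,0],
  ],
)

```text
time: 1.3
tcp_pos: [521.3, 237.9, 405.8]
ee_rot: [-180.0, -0.1, 158.8]
wrist_force: [0.5, -0.1, -0.5]
gripper_width: 0.999
grasp_force: 0.0
```

play_rows(
  moves=[
    [1.7,-4.7,0,0,0,0,0],
    [2.9,-9.5,0,0,0,0,0],
    [3.8,-14.5,0,0,0,0,0],
    [4.2,-19.5,0,0,0,0,0],
    [4.1,-24.5,0,0,0,0,0],
    [3.6,-29.5,0,0,0,0,0],
    [2.7,-34.4,0,0,0,0,0],
    [1.4,-39.3,0,0,0,0,0],
    [-0.4,-44,0,0,0,0,0],
    [-2.5,-48.5,0,0,0,0,0],
    [-5.1,-52.8,0,0,0,0,0],
    [-8.5,-56,0,0,0,0,0],
  ],
)

```text
time: 2.5
tcp_pos: [434.4, -322.5, 405.1]
ee_rot: [180.0, -0.1, 158.8]
wrist_force: [0.1, 0.6, 0.2]
gripper_width: 1.003
grasp_force: 0.0
```

play_rows(
  moves=[
    [-2.4,-1.5,0,0,0,0,0],
    [-2.4,-1.5,-5,0,0,0,0],
    [-2.4,-1.5,-10,0,0,0,0],
    [-2.4,-1.5,-15,0,0,0,0],
    [-2.4,-1.5,-20,0,0,0,0],
    [-2.4,-1.5,-24,0,0,0,0],
    [-2.4,-1.5,-27,0,0,0,0],
    [-2.4,-1.5,-27,0,0,0,0],
    [-2.4,-1.5,-27,0,0,0,0],
  ],
)

```text
time: 3.4
tcp_pos: [410.9, -334.9, 136.9]
ee_rot: [180.0, -0.1, 158.8]
wrist_force: [1.0, -0.5, 0.5]
gripper_width: 1.003
grasp_force: 0.0
```

```bash
python3 - <<'E'
from h import *
s=get_image("side");t=get_image("top");o=observe();print(o["tcp_pos"],o["joint_positions"],o["ee_rot"])
crop(t,230,200,340,320,5,"a.png");crop(s,215,100,320,220,5,"b.png")
i=np.hstack([cv2.imread("a.png")[:, :],cv2.imread("b.png")]);i=cv2.resize(i,(790,int(600*790/i.shape[1])));print(i.shape)
cv2.imwrite("pics/p4.png",i)
E
```

```text
[ 412.45099846 -336.5006206   138.86055742] [-4.60425094e+01  1.81957652e+01 -1.05066761e+01  6.10988846e+01
  5.39813779e-03 -2.48523177e+01] [-179.92139905    0.18254435  158.80994296]
(440, 790, 3)
```

View pics/p4.png

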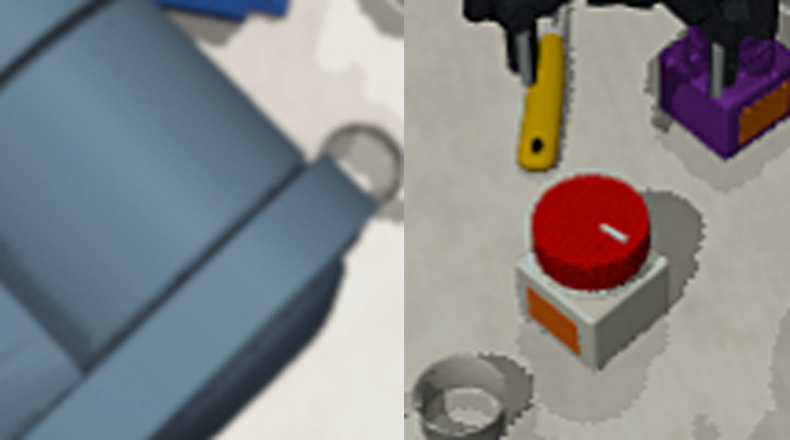

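The crop shows the fingertips at about (524,80) and (717,97). The cap top is centred at (591,222), and the jar corner is at (597,365).

```bash
python3 - <<'E'
from h import *
for k in range(3):
    o=observe();print(o["tcp_pos"].round(1),o["time"])
for z in(120,130,140,150):
    print(z,at("side",247.7,121.8,z),at("side",300.3,126.4,z))
c=np.array([412.5,-336.5,139]);d=np.array([np.cos(np.radians(68.8)),np.sin(np.radians(68.8)),0])
for r in(42,57):print(proj("side",c-d*r),proj("side",c+d*r))
E
```

```text
[ 412.5 -336.5  138.9] 3.5
[ 412.5 -336.5  138.9] 3.5
[ 412.5 -336.5  138.9] 3.5
120 [ 349.  -374.4  120. ] [ 389.3 -278.9  120. ]
130 [ 358.3 -376.   130. ] [ 398.  -281.8  130. ]
140 [ 367.5 -377.7  140. ] [ 406.7 -284.8  140. ]
150 [ 376.8 -379.3  150. ] [ 415.4 -287.7  150. ]
[252.5 133.1] [297.1 136.1]
[244.6 132.6] [305.2 136.7]
```

play_rows(
  moves=[
    [0.6,-1.2,0,0,0,0,0],
    [1.2,-2.3,0,0,0,0,0],
    [1.2,-2.3,0,0,0,0,0],
    [1.2,-2.3,-2,0,0,0,0],
    [1.2,-2.3,-4,0,0,0,0],
    [1.2,-2.3,-6,0,0,0,0],
    [1.2,-2.3,-7.5,0,0,0,0],
    [1.2,-2.3,-8.6,0,0,0,0],
    [1.2,-2.3,-8.6,0,0,0,0],
    [1.2,-2.3,-8.6,0,0,0,0],
  ],
)

```text
time: 4.5
tcp_pos: [423.6, -358.5, 51.6]
ee_rot: [-180.0, 0.1, 158.8]
wrist_force: [0.1, -0.2, 0.4]
gripper_width: 1.003
grasp_force: 0.0
```

```bash
python3 - <<'E'
from h import *
s=get_image("side");o=observe();print(o["tcp_pos"],o["wrist_force"],o["ee_rot"])
crop(s,215,90,325,220,4.5,"pics/p5.png")
E
```

```text
[ 423.93205068 -358.88783495   51.93266394] [-0.68199849 -0.08175174 -0.23341846] [-1.79960031e+02  1.00904928e-01  1.58814105e+02]
```

View pics/p5.png

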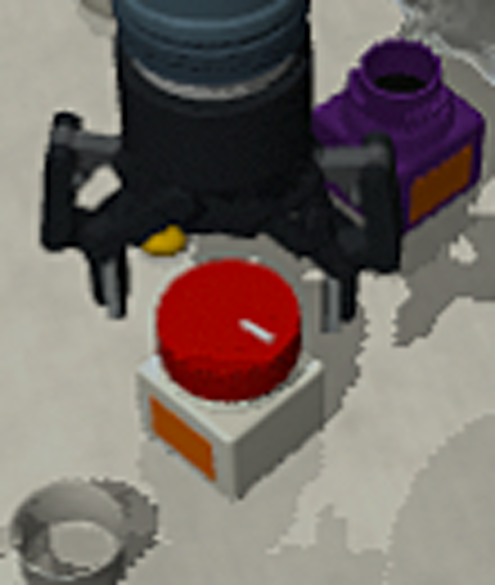

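The fingers (tips at crop (117,310) and (340,325)) straddle the cap (centre (229,310)). Closing now.

play_rows(
  moves=[
    [0,0,0,0,0,0,1],
    [0,0,0,0,0,0,1],
    [0,0,0,0,0,0,1],
    [0,0,0,0,0,0,1],
    [0,0,0,0,0,0,1],
    [0,0,0,0,0,0,1],
    [0,0,0,0,0,0,1],
    [0,0,0,0,0,0,1],
  ],
)

```text
time: 5.35
tcp_pos: [424.3, -358.5, 52.4]
ee_rot: [180.0, 0.1, 158.8]
wrist_force: [-0.6, 2.5, 6.9]
gripper_width: 0.687
grasp_force: 68.9
```

play_rows(
  moves=[
    [0,0,1,0,0,0,1],
    [0,0,3,0,0,0,1],
    [0,0,5,0,0,0,1],
    [0,0,7,0,0,0,1],
    [3,0,7,0,0,-7,1],
    [6,0.4,7,0,0,-14,1],
    [9,0.6,7,0,0,-21,1],
    [12,0.8,7,0,0,-28,1],
    [15,1,7,0,0,-35,1],
    [18,1.1,7,0,0,-42,1],
    [19.3,1.2,7,0,0,-42,1],
    [19.3,1.2,7,0,0,-42,1],
  ],
)

```text
time: 6.55
tcp_pos: [617.6, -345.6, 119.8]
ee_rot: [180.0, -0.0, 116.9]
wrist_force: [0.0, -0.1, -3.8]
gripper_width: 0.686
grasp_force: 69.5
```

play_rows(
  moves=[
    [0,0,-2,0,0,0,1],
    [0,0,-3,0,0,0,1],
    [0,0,-3.5,0,0,0,1],
    [0,0,-3.5,0,0,0,1],
    [0,0,-3.5,0,0,0,1],
  ],
)

```text
time: 7.05
tcp_pos: [616.0, -346.5, 86.2]
ee_rot: [180.0, 0.0, 116.8]
wrist_force: [0.8, -0.2, -3.0]
gripper_width: 0.689
grasp_force: 69.5
```

```bash
python3 - <<'E'
from h import *
s=get_image("side");o=observe();print(o["tcp_pos"],o["wrist_force"],o["ee_rot"])
np.save("s6.npy",s);crop(s,240,170,360,300,4.6,"pics/p6.png")
E
```

```text
[ 616.39720682 -346.64662876   86.63239701] [-0.35846451  0.53252405 -2.91795373] [1.79964101e+02 5.56809685e-02 1.16796298e+02]
```

View pics/p6.png

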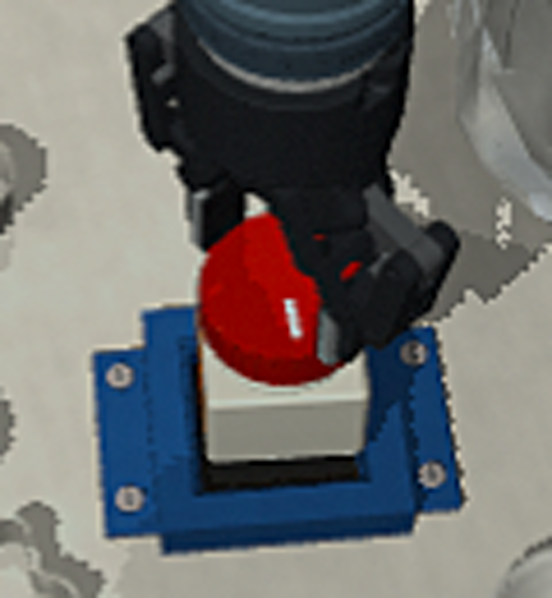

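The jar hangs over the pocket. Its front face bottom edge runs from (208,464) to (365,452), and its top edge from (207,405) to (367,388). The pocket's front edge lies just below. I'll check position and yaw.

```bash
python3 - <<'E'
from h import *
S=lambda x,y,z:at("side",240+(x+.5)/4.6-.5,170+(y+.5)/4.6-.5,z)
c,s=np.cos(np.radians(-11)),np.sin(np.radians(-11));C=np.array([617.5,-347])
for z in(34,):
  for (a,b,zz) in(((208,464),(365,452),z),((207,405),(367,388),z+50)):
    p,q=S(*a,zz),S(*b,zz);d=q-p;m=(p+q)/2
    r=m[:2]-C;print(p,q,"ang",np.degrees(np.arctan2(d[1],d[0])),np.hypot(*d[:2]),"jar off in holder",r@[c,s]-31,r@[-s,c])
# pocket mouth front edge / screws
for P in((118,376),(413,353),(129,498),(432,475)):print(S(*P,8))
# predicted pixel overlay
im=cv2.resize(np.load("s6.npy")[170:300,240:360],None,fx=4.6,fy=4.6,interpolation=cv2.INTER_CUBIC)[:,:,::-1].copy()
w=lambda x,y,z:(((proj("side",np.array([C[0]+c*x-s*y,C[1]+s*x+c*y,z]))+.5-[240,170])*4.6).astype(int).tolist())
for h,zz,col in((31,34,(0,255,0)),(31,84,(0,255,0)),(50,22,(0,255,255)),(33,22,(255,0,255))):
    pts=np.array([w(a*h,b*h,zz) for a,b in((1,1),(1,-1),(-1,-1),(-1,1))]);cv2.polylines(im,[pts],True,col,1)
cv2.imwrite("pics/p7.png",im)
E
```

```text
[ 638.5 -381.6   34. ] [ 650.4 -321.    34. ] ang 78.89021074959304 61.757347740977366 jar off in holder -3.724668725966268 0.921305536572925
[ 638.8 -382.1   84. ] [ 648.4 -322.6   84. ] ang 80.83462543620907 60.26947817925754 jar off in holder -4.358702386751542 -0.2715906521172231
[ 577.1 -402.5    8. ]
[ 600.3 -282.2    8. ]
[ 632.  -412.5    8. ]
[ 655.7 -292.7    8. ]
```

View pics/p7.png

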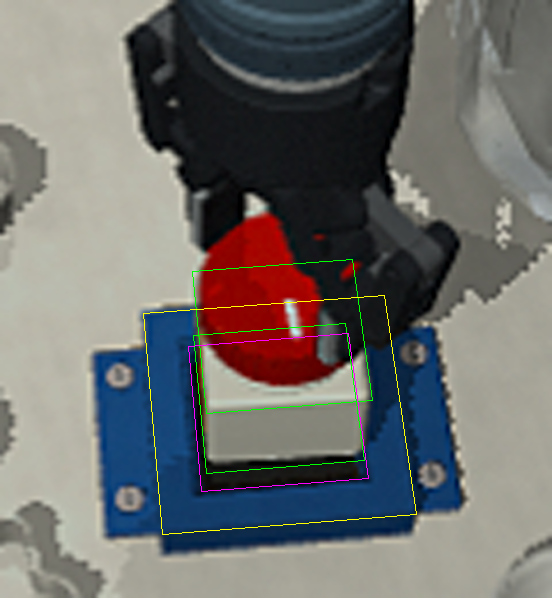

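The holder overlay fits. The jar sits 3–4 mm too far back along the holder's x, so I'll shift it and lower partway.

play_rows(
  moves=[
    [0.33,-0.06,0,0,0,0,1],
    [0.33,-0.06,0,0,0,0,1],
    [0.33,-0.06,-0.5,0,0,0,1],
    [0.33,-0.06,-1,0,0,0,1],
    [0.33,-0.06,-1.4,0,0,0,1],
    [0.33,-0.06,-1.8,0,0,0,1],
    [0.33,-0.06,-2.1,0,0,0,1],
    [0.33,-0.06,-2.1,0,0,0,1],
  ],
)

```text
time: 7.9
tcp_pos: [619.9, -347.9, 71.5]
ee_rot: [179.9, 0.3, 116.8]
wrist_force: [-10.5, 5.3, 26.9]
gripper_width: 0.688
grasp_force: 74.2
```

play_rows(
  moves=[
    [0,0,0.4,0,0,0,1],
    [-0.16,0.08,0.4,0,0,0,1],
    [-0.16,0.08,0.2,0,0,0,1],
    [-0.16,0.08,0,0,0,0,1],
    [-0.16,0.08,0,0,0,0,1],
    [-0.16,0.08,0,0,0,0,1],
  ],
)

```text
time: 8.5
tcp_pos: [618.7, -347.3, 71.2]
ee_rot: [179.9, 0.3, 116.8]
wrist_force: [-9.7, 3.6, 24.9]
gripper_width: 0.693
grasp_force: 73.7
```

play_rows(
  moves=[
    [-0.1,0.02,0.1,0,0,0,1],
    [-0.2,0.04,0.1,0,0,0,1],
    [-0.2,0.04,0,0,0,0,1],
    [-0.2,0.04,0,0,0,0,1],
  ],
)

```text
time: 8.9
tcp_pos: [617.2, -346.9, 70.9]
ee_rot: [179.8, 0.3, 116.8]
wrist_force: [-8.2, 4.8, 22.0]
gripper_width: 0.688
grasp_force: 73.2
```

```bash
python3 - <<'E'
from h import *
o=observe();print(o["tcp_pos"],o["wrist_force"],o["torque"],o["ee_rot"])
E
```

```text
[ 617.20848049 -346.8604478    70.88027526] [-8.19896726  4.78596269 22.0158318 ] [0.85830825 1.39454777 0.04527372] [179.8442654    0.34125997 116.81396242]
```

```bash
python3 - <<'E'
from h import *
s=get_image("side");np.save("s8.npy",s)
f=5.5;im=cv2.resize(s[185:295,245:355],None,fx=f,fy=f,interpolation=cv2.INTER_CUBIC)[:595,:,::-1].copy()
c,s_=np.cos(np.radians(-11)),np.sin(np.radians(-11));C=np.array([617.5,-347])
w=lambda x,y,z:(((proj("side",np.array([C[0]+c*x-s_*y,C[1]+s_*x+c*y,z]))+.5-[245,185])*f).astype(int).tolist())
for h,zz,col in((31,69,(0,255,0)),(50,22,(0,255,255)),(36,22,(255,0,255))):
    pts=np.array([w(a*h,b*h,zz) for a,b in((1,1),(1,-1),(-1,-1),(-1,1))]);cv2.polylines(im,[pts],True,col,1)
cv2.imwrite("pics/p9.png",im)
E
```

```text
(no output)
```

View pics/p9.png

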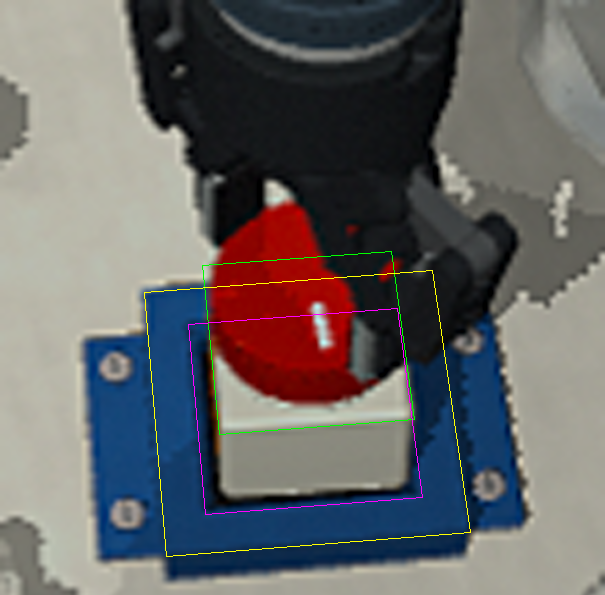

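The jar's front edge matches the centred overlay closely, so I'll measure the edges numerically and check the torque too.

```bash
python3 - <<'E'
from h import *
a=np.load("s8.npy").astype(float);a0=np.load("side0.npy").astype(float)
g=a.mean(2)
def edge(img,u,v0,v1,sign):
    p=cv2.GaussianBlur(img,(1,3),0)[v0:v1,u];d=np.diff(p)*sign;i=d.argmax()
    # subpixel
    if 0<i<len(d)-1:
        den=d[i-1]-2*d[i]+d[i+1];o=.5*(d[i-1]-d[i+1])/den if den else 0
    else:o=0
    return v0+i+.5+o
def line(name,img,us,v0,v1,sign,z):
    us=np.array(list(us));vs=np.array([edge(img,u,v0,v1,sign) for u in us])
    k=np.polyfit(us,vs,1);r=vs-np.polyval(k,us);k=np.polyfit(us[abs(r)<.7],vs[abs(r)<.7],1)
    p=at("side",us[0],np.polyval(k,us[0]),z);q=at("side",us[-1],np.polyval(k,us[-1]),z);d=q-p
    n=np.array([np.cos(np.radians(-11)),np.sin(np.radians(-11))])
    print(name,vs.round(1),"ang",np.degrees(np.arctan2(d[1],d[0])).round(1),"x_h",(((p+q)/2)[:2]-[617.5,-347])@n)
line("jar top front",g,range(288,318),258,267,-1,69)
line("jar bottom front",g,range(288,317),270,280,-1,20)
line("block front top",a0.mean(2),range(280,328),276,292,-1,22)
line("block front bottom",a0.mean(2),range(280,325),280,296,1,0)
line("pocket floor back?",a0.mean(2),range(285,313),240,252,-1,6)
print(g[255:290,300].astype(int)); print(a0.mean(2)[232:295,300].astype(int)); print(a0.mean(2)[262,260:340].astype(int)); print(g[272,278:325].astype(int))
E
```

```text
jar top front [262.7 262.6 262.6 262.5 262.4 262.4 262.3 262.3 262.2 262.  262.  261.9
 261.8 261.7 261.7 261.6 261.6 261.6 261.5 261.4 261.3 261.3 261.2 261.2
 261.1 261.  260.9 260.8 260.7 260.7] ang 78.4 x_h 30.342859561043163
jar bottom front [274.8 274.6 274.6 274.5 274.5 274.4 274.4 274.4 274.4 274.4 274.5 274.3
 274.2 274.2 273.8 273.7 273.6 273.5 273.5 273.5 273.4 273.4 273.4 273.4
 273.4 273.4 273.2 273.2 273.1] ang 77.9 x_h 29.963886468417666
block front top [284.7 284.6 284.5 284.4 284.5 284.5 284.4 284.2 284.  283.9 283.8 283.8
 283.7 283.6 283.7 283.4 283.5 283.5 283.3 283.3 283.3 283.1 282.9 282.8
 282.9 282.7 282.7 282.5 282.5 282.5 282.4 282.3 282.2 281.9 281.8 281.9
 281.9 281.6 281.6 281.7 281.5 281.5 281.4 281.2 281.3 281.3 280.8 280.9] ang 79.0 x_h 48.91320179488452
block front bottom [289.8 289.5 289.5 289.5 289.3 289.3 289.3 289.1 289.1 289.1 288.8 288.8
 288.8 288.8 288.5 288.5 288.3 288.2 288.3 288.3 288.1 288.1 287.8 287.8
 287.7 287.7 287.5 287.5 287.5 287.3 287.2 287.2 287.1 287.1 287.1 286.8
 286.7 286.7 286.7 286.5 286.4 286.2 286.2 286.2 286.2] ang 79.1 x_h 48.69630302580015Traceback (most recent call last):
  File "<stdin>", line 21, in <module>
  File "<stdin>", line 13, in line
    raise TypeError("expected non-empty vector for x")
TypeError: expected non-empty vector for x
```

play_rows(
  moves=[
    [0,0,0.6,0,0,0,1],
    [0,0,1,0,0,0,1],
    [0,0,1,0,0,0,1],
    [0,0,1,0,0,0,1],
  ],
)

```text
time: 9.35
tcp_pos: [616.2, -346.1, 74.3]
ee_rot: [180.0, 0.0, 116.8]
wrist_force: [0.7, -1.2, 0.4]
gripper_width: 0.69
grasp_force: 70.0
```

```bash
python3 - <<'E'
from h import *
o=observe();print(o["tcp_pos"],o["wrist_force"],o["torque"],o["ee_rot"]);np.save("s9.npy",get_image("side"))
E
```

```text
[ 616.21299062 -346.08725961   74.3483683 ] [ 0.73550799 -1.23361475  0.3618577 ] [-0.24867206 -0.11794327 -0.04500954] [1.79998778e+02 3.82173453e-02 1.16805029e+02]
```

```bash
python3 - <<'E'
from h import *
a=np.load("s8.npy").astype(int);a0=np.load("side0.npy").astype(int);b=np.load("s9.npy").astype(int)
for n,i in(("s8",a),("s9",b)):
  for v in(264,268,271):print(n,v,"R",i[v,280:290,0].tolist(),"|",i[v,314:326,0].tolist())
for v in(262,270,278):print("hold B",v,"L",a0[v,262:292,2].tolist(),"R",a0[v,312:336,2].tolist())
C=np.array([617.5,-347]);c,s_=np.cos(np.radians(-11)),np.sin(np.radians(-11))
w=lambda x,y,z:proj("side",np.array([C[0]+c*x-s_*y,C[1]+s_*x+c*y,z]))
print("jar pred L/R top,bottom",[w(31,y,z).tolist() for y in(-31,31) for z in(69,20)])
print("block front corners pred",[w(50,y,22).tolist() for y in(-50,50)],"back",[w(-50,y,22).tolist() for y in(-50,50)])
print("mouth36",[w(x,y,22).tolist() for x in(-36,36) for y in(-36,36)],"33@19",[w(x,y,19).tolist() for x in(-33,33) for y in(-33,33)],"floor",[w(x,y,6).tolist() for x in(-33,33) for y in(-33,33)])
E
```

```text
s8 264 R [19, 14, 7, 0, 103, 145, 144, 138, 137, 137] | [137, 136, 138, 144, 130, 80, 24, 6, 5, 3, 18, 20]
s8 268 R [20, 14, 11, 2, 35, 135, 147, 139, 139, 138] | [135, 135, 136, 142, 120, 45, 2, 17, 19, 19, 17, 21]
s8 271 R [23, 15, 8, 6, 10, 136, 145, 138, 137, 137] | [137, 136, 139, 138, 115, 38, 10, 16, 19, 18, 21, 19]
s9 264 R [18, 14, 8, 4, 51, 126, 141, 136, 134, 133] | [132, 132, 133, 135, 128, 83, 23, 4, 18, 21, 20, 19]
s9 268 R [19, 13, 13, 10, 0, 121, 142, 135, 133, 133] | [133, 132, 132, 138, 119, 46, 3, 17, 20, 19, 20, 20]
s9 271 R [18, 14, 12, 11, 0, 111, 143, 137, 133, 133] | [162, 120, 110, 84, 24, 2, 11, 19, 21, 18, 20, 19]
hold B 262 L [110, 111, 112, 111, 110, 110, 111, 111, 111, 113, 91, 103, 110, 110, 110, 111, 111, 113, 89, 81, 49, 12, 12, 20, 25, 23, 24, 22, 25, 21] R [19, 23, 20, 14, 65, 56, 85, 108, 113, 114, 111, 110, 109, 110, 114, 96, 74, 113, 115, 111, 111, 110, 110, 111]
hold B 270 L [107, 110, 109, 109, 109, 109, 109, 109, 109, 109, 111, 93, 106, 112, 113, 109, 109, 109, 113, 80, 76, 41, 8, 10, 21, 23, 24, 22, 23, 23] R [26, 20, 20, 18, 19, 56, 50, 75, 99, 111, 110, 108, 108, 108, 107, 110, 95, 73, 69, 109, 116, 91, 81, 69]
hold B 278 L [111, 107, 108, 126, 137, 105, 105, 133, 118, 112, 116, 87, 102, 112, 111, 111, 111, 110, 111, 113, 116, 116, 117, 116, 116, 115, 113, 114, 114, 114] R [110, 110, 110, 110, 111, 109, 110, 108, 110, 109, 109, 109, 110, 107, 107, 107, 109, 104, 72, 70, 77, 112, 112, 110]
jar pred L/R top,bottom [[284.4, 263.5], [284.4, 275.8], [319.9, 260.7], [318.3, 273.2]]
block front corners pred [[274.8, 285.7], [330.1, 281.3]] back [[270.7, 237.6], [323.1, 233.7]]
mouth36 [[278.7, 243.5], [316.7, 240.6], [281.9, 278.0], [321.4, 274.9]] 33@19 [[280.4, 245.5], [315.2, 242.9], [283.4, 277.1], [319.5, 274.3]] floor [[280.4, 248.9], [314.9, 246.3], [283.4, 280.2], [319.1, 277.4]]
```

play_rows(
  moves=[
    [0.05,0,0.3,0,0,0,1],
    [0.05,0,0,0,0,0,1],
    [0.05,0,-0.4,0,0,0,1],
    [0.05,0,-0.7,0,0,0,1],
    [0.05,0,-0.7,0,0,0,1],
  ],
)

```text
time: 9.9
tcp_pos: [618.2, -349.7, 71.9]
ee_rot: [180.0, 0.5, 116.7]
wrist_force: [-2.3, -4.3, 12.4]
gripper_width: 0.687
grasp_force: 72.1
```

play_rows(
  moves=[
    [0.0,0.1,0,0,0,0,1],
    [0.0,0.2,0,0,0,0,1],
    [0,0.2,0,0,0,0,1],
  ],
)

```text
time: 10.2
tcp_pos: [618.2, -348.2, 72.6]
ee_rot: [180.0, 0.6, 116.7]
wrist_force: [-2.7, -5.6, 14.5]
gripper_width: 0.694
grasp_force: 72.3
```

play_rows(
  moves=[
    [0.0,-0.2,0,0,0,0,1],
    [0.0,-0.4,0,0,0,0,1],
    [0,-0.4,0,0,0,0,1],
  ],
)

```text
time: 10.5
tcp_pos: [618.1, -350.8, 71.5]
ee_rot: [179.9, 0.4, 116.7]
wrist_force: [-2.7, -3.1, 11.4]
gripper_width: 0.685
grasp_force: 71.6
```

```bash
python3 - <<'E'
from h import *
s=get_image("side");np.save("s10.npy",s);s9=np.load("s9.npy")
def Z(im,f=6.6,b=(272,225,332,293)):
    return cv2.resize(im[b[1]:b[3],b[0]:b[2]],None,fx=f,fy=f,interpolation=cv2.INTER_CUBIC)[:,:,::-1]
A=np.vstack([np.hstack([Z(s9,4),Z(s,4)]),Z(s,480/330,(210,60,540,280))[:, :480]])
B=Z(get_image("top"),300/230,(150,60,380,420))
h=max(A.shape[0],B.shape[0]);P=lambda x:cv2.copyMakeBorder(x,0,h-x.shape[0],0,0,cv2.BORDER_CONSTANT)
M=np.hstack([P(A),P(B)])[:600,:800];print(M.shape);cv2.imwrite("pics/p10.png",M)
o=observe();print(o["tcp_pos"],o["wrist_force"],o["torque"],o["joint_positions"],o["effort"])
E
```

```text
(592, 780, 3)
[ 618.15600392 -350.63712066   71.54252547] [-1.44660087 -2.48181437 11.53971676] [-0.3119717   0.3469965   0.06619566] [-34.61598321  40.74753112  16.38444241  65.21026373  -0.12109589
  28.62584367] [ 2.59457253e+00 -5.26358378e+01  2.22367823e+01 -1.88958105e-01
  9.09561552e-01  4.31940355e-02]
```

View pics/p10.png

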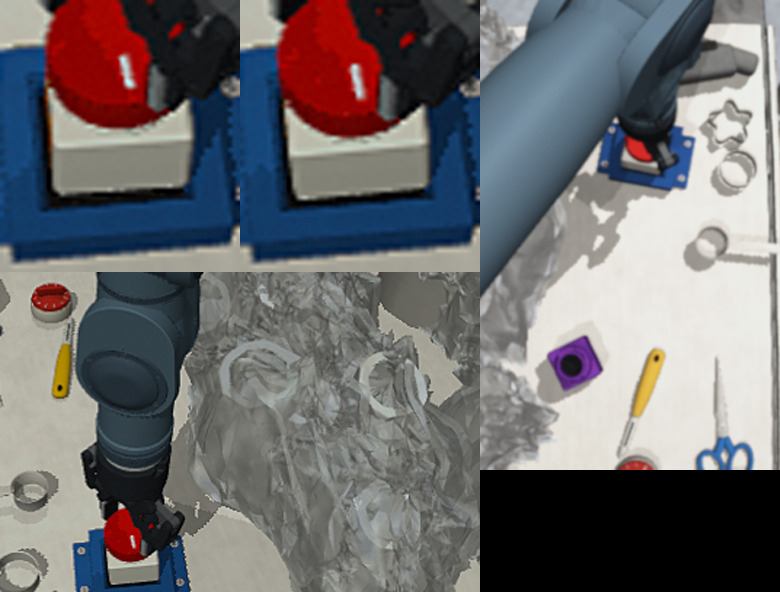

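The arm is clear of the foil (lower left). The jar (zoom, upper left) hangs in the mouth with a dark gap in front, and the torque suggests contact at the back +y corner. I'll quantify the jar's pose by fitting the visible edges.

```bash
cat > fit.py <<'E'
from h import *
from scipy.optimize import least_squares
def sub(p,sign):
    d=np.diff(cv2.GaussianBlur(p.reshape(-1,1).astype(float),(1,3),0).ravel())*sign;i=int(d[1:-1].argmax())+1
    den=d[i-1]-2*d[i]+d[i+1];return i+.5+(.5*(d[i-1]-d[i+1])/den if den else 0)
def obs(im,top,us=range(289,316)):
    g=im.mean(2);P=[]
    for u in us:
        vt=top+ -(u-288)*.07; a=int(vt)-4
        t=a+sub(g[a:a+9,u],-1);b0=int(vt)+7
        b=b0+sub(g[b0:b0+9,u],-1);P.append((u,t,b))
    P=np.array(P);L=[]
    for v in range(int(top)+2,int(top)+9):
        L.append((v,278+sub(g[v,278:292],1),311+sub(g[v,311:326],-1)))
    return P,np.array(L)
def fit(im,top,zb):
    P,L=obs(im,top);c,s=np.cos(np.radians(-11)),np.sin(np.radians(-11))
    kt=np.polyfit(P[:,0],P[:,1],1);kb=np.polyfit(P[:,0],P[:,2],1);kl=np.polyfit(L[:,0],L[:,1],1);kr=np.polyfit(L[:,0],L[:,2],1)
    def pt(x):
        # x,y offset in holder, yaw, tilts
        Rm=cv2.Rodrigues(np.radians([x[3],x[4],0.]))[0]@cv2.Rodrigues(np.radians([0,0,x[2]]))[0]
        o=[]
        for y in(-24,24):
            for z in(0,50):
                q=Rm@[31,y,z]+[x[0],x[1],zb];p=proj("side",np.array([617.5+c*q[0]-s*q[1],-347+s*q[0]+c*q[1],q[2]]))
                o.append(p[1]-np.polyval(kt if z else kb,p[0]))
        for y,k in((-31,kl),(31,kr)):
            for z in(20,42):
                q=Rm@[31,y,z]+[x[0],x[1],zb];p=proj("side",np.array([617.5+c*q[0]-s*q[1],-347+s*q[0]+c*q[1],q[2]]))
                o.append(p[0]-np.polyval(k,p[1]))
        return np.array(o+[.02*x[3],.02*x[4]])
    r=least_squares(pt,np.zeros(5),diff_step=.3,x_scale=1.)
    return r.x.round(2),pt(r.x).round(2)
E
python3 - <<'E'
from fit import *
for n,top,zb in(("s6",257.9,34.4),("s8",262.6,19),("s9",262,22),("s10",262.8,19.5)):
    im=np.load(n+".npy");g=im.mean(2)
    print(n,"column300",g[252:280,300].astype(int).tolist())
    for z in(zb,zb+2):print(z,*fit(im,top,z))
E
```

```text
s6 column300 [33, 59, 185, 160, 189, 189, 128, 129, 130, 130, 129, 130, 127, 128, 128, 129, 132, 120, 7, 19, 24, 22, 9, 20, 52, 63, 60, 60]
34.4 [0. 0. 0. 0. 0.] [2.03 0.74 1.49 0.26 0.08 0.37 0.93 1.17 0.   0.  ]
36.4 [0. 0. 0. 0. 0.] [ 1.53  0.24  1.   -0.23  0.11  0.4   0.98  1.22  0.    0.  ]
s8 column300 [44, 35, 32, 37, 35, 33, 107, 175, 185, 195, 151, 131, 133, 133, 134, 133, 133, 132, 132, 131, 132, 134, 116, 4, 49, 65, 60, 60]
19 [0. 0. 0. 0. 0.] [ 1.01  0.44  0.51  0.21 -0.2   0.1   0.5   0.83  0.    0.  ]
21 [0. 0. 0. 0. 0.] [ 0.51 -0.05  0.01 -0.28 -0.17  0.13  0.56  0.79  0.    0.  ]
s9 column300 [38, 38, 36, 33, 31, 147, 170, 186, 195, 146, 126, 129, 130, 130, 129, 128, 126, 128, 128, 130, 122, 4, 7, 19, 53, 64, 59, 58]
22 [0. 0. 0. 0. 0.] [ 1.93  0.68  1.61  0.42 -0.33 -0.12  0.59  0.46  0.    0.  ]
24 [0. 0. 0. 0. 0.] [ 1.54  0.18  1.12 -0.07 -0.31 -0.1   0.61  0.38  0.    0.  ]
s10 column300 [49, 43, 37, 36, 36, 34, 32, 97, 166, 194, 182, 120, 126, 128, 127, 126, 125, 125, 125, 126, 129, 103, 0, 16, 53, 63, 59, 61]
19.5 [0. 0. 0. 0. 0.] [ 1.21 -0.53  1.72 -0.03 -0.5   0.35  0.5   1.12  0.    0.  ]
21.5 [0. 0. 0. 0. 0.] [ 0.81 -1.02  1.22 -0.62 -0.42  0.43  0.59  1.1   0.    0.  ]
```

```bash
sed -i 's/return (K@\[a\[0\],a\[1\],1\])\[:2\].round(1)/return (K@[a[0],a[1],1])[:2]/' h.py
sed -i 's/np.zeros(5),diff_step=.3,x_scale=1./np.full(5,.1)/' fit.py
python3 - <<'E'
from fit import *
for n,top,zb in(("s6",257.9,34.4),("s8",262.6,18.5),("s9",262,22),("s10",263.3,19)):
    im=np.load(n+".npy")
    for z in(zb,zb+2):print(n,z,*fit(im,top,z))
E
```

```text
s6 34.4 [-4.35  0.41 -1.33  0.96  2.83] [ 0.03  0.   -0.11 -0.05 -0.38 -0.28  0.28  0.38  0.02  0.06]
s6 36.4 [-3.39  0.19 -1.27  0.89  2.9 ] [ 0.03  0.   -0.12 -0.06 -0.42 -0.32  0.31  0.44  0.02  0.06]
s8 18.5 [-2.05  0.77 -1.14  0.99  0.91] [ 0.06 -0.03 -0.13 -0.01 -0.36 -0.27  0.27  0.37  0.02  0.02]
s8 20.5 [-1.11  0.54 -1.08  0.93  0.98] [ 0.06 -0.02 -0.14 -0.02 -0.41 -0.3   0.3   0.41  0.02  0.02]
s9 22 [-4.35  0.5  -0.57  0.05  2.77] [ 0.04  0.   -0.11 -0.05 -0.34 -0.11  0.25  0.21  0.    0.06]Traceback (most recent call last):
  File "<stdin>", line 4, in <module>
  File "fit.py", line 32, in fit
    r=least_squares(pt,np.full(5,.1))
    return func(*args, **kwargs)
    vector_fun = VectorFunction(
        fun_wrapped,
    ...<6 lines>...
        workers=workers
    )
    self.J, dct = approx_derivative(
                  ~~~~~~~~~~~~~~~~~^
        self.fun_wrapped, self.x, f0=self.f, **finite_diff_options
        ^^^^^^^^^^^^^^^^^^^^^^^^^^^^^^^^^^^^^^^^^^^^^^^^^^^^^^^^^^
    )
    ^
    J, _nfev = _dense_difference(fun_wrapped, x0, f0, h,
               ~~~~~~~~~~~~~~~~~^^^
[... 291 characters left out ...]
.atleast_1d(self.fun(x, *self.args, **self.kwargs))
                      ~~~~~~~~^^^^^^^^^^^^^^^^^^^^^^^^^^^^^^
    return np.atleast_1d(self.fun(x))
                         ~~~~~~~~^^^
    return self.f(x, *self.args, **self.kwargs)
           ~~~~~~^^^^^^^^^^^^^^^^^^^^^^^^^^^^^^
  File "fit.py", line 25, in pt
    q=Rm@[31,y,z]+[x[0],x[1],zb];p=proj("side",np.array([617.5+c*q[0]-s*q[1],-347+s*q[0]+c*q[1],q[2]]))
                                   ~~~~^^^^^^^^^^^^^^^^^^^^^^^^^^^^^^^^^^^^^^^^^^^^^^^^^^^^^^^^^^^^^^^^
  File "h.py", line 11, in proj
    m=camera_model(name);K=np.array(m["K"]);X=np.array(m["R"])@X+np.array(m["t"]).ravel()
ValueError: time passes only in moves, steps and waits
```

play_rows(
  moves=[
    [0,0,0.8,0,0,0,1],
    [0.35,0.15,1.0,0,0,0,1],
    [0.35,0.15,1.0,0,0,0,1],
    [0.35,0.15,1.0,0,0,0,1],
    [0.35,0.15,1.0,0,0,0,1],
  ],
)

```text
time: 11.1
tcp_pos: [619.4, -345.5, 76.5]
ee_rot: [-179.9, -0.1, 116.8]
wrist_force: [-1.0, -0.1, -2.7]
gripper_width: 0.687
grasp_force: 69.5
```

```bash
sed -i '/^def ray/i _cm={n:camera_model(n) for n in("side","top")}' h.py; sed -i 's/m=camera_model(name)/m=_cm[name]/' h.py
python3 - <<'E'
from fit import *
im=get_image("side");np.save("s11.npy",im);o=observe();print(o["tcp_pos"],o["wrist_force"],o["torque"])
g=im.mean(2);print(g[252:280,300].astype(int).tolist());print(g[266,276:326].astype(int).tolist())
zb=o["tcp_pos"][2]-52.2
for t in(260.5,261.5,262.5):print(zb,*fit(im,t,zb))
E
```

```text
[ 619.48152945 -345.65055402   76.69528948] [-0.60180839 -1.0254458  -3.91571005] [-0.03236765 -0.02798739 -0.00016804]
[38, 33, 37, 37, 35, 32, 144, 163, 186, 195, 140, 127, 130, 129, 129, 130, 128, 127, 128, 127, 130, 122, 0, 17, 54, 64, 61, 59]
[72, 72, 72, 74, 71, 52, 39, 19, 2, 64, 134, 138, 131, 129, 130, 129, 130, 129, 129, 129, 130, 130, 130, 129, 129, 129, 130, 130, 129, 129, 129, 129, 129, 129, 129, 130, 129, 129, 128, 128, 129, 129, 134, 114, 55, 32, 32, 61, 61, 60]
24.495289482475854 [-1.73  1.72 -0.56  0.73  3.14] [ 0.03  0.02 -0.09 -0.06 -0.3  -0.23  0.2   0.33  0.01  0.06]
24.495289482475854 [-1.16  2.19 -1.18  1.12  2.76] [ 0.03  0.   -0.11 -0.05 -0.4  -0.26  0.31  0.36  0.02  0.06]
24.495289482475854 [-1.25  2.08 -1.05  1.05  2.84] [ 0.01  0.02 -0.09 -0.07 -0.39 -0.26  0.29  0.37  0.02  0.06]
```

play_rows(
  moves=[
    [-0.15,-0.03,0.2,-0.8,-1.4,0.5,1],
    [-0.29,-0.06,0.2,-1.5,-2.75,1,1],
    [-0.29,-0.06,0.2,-1.5,-2.75,1,1],
    [-0.29,-0.06,0.2,-1.5,-2.75,1,1],
    [-0.29,-0.06,0.2,-1.5,-2.75,1,1],
  ],
)

```text
time: 11.65
tcp_pos: [617.1, -346.8, 79.6]
ee_rot: [178.3, 2.6, 117.8]
wrist_force: [-0.5, -0.0, -2.7]
gripper_width: 0.692
grasp_force: 69.6
```

```bash
cat > look.py <<'E'
from fit import *
import sys
im=get_image("side");o=observe();print(o["tcp_pos"].round(1),o["wrist_force"].round(1),o["torque"].round(2),o["ee_rot"].round(1))
g=im.mean(2);print(g[252:280,300].astype(int).tolist())
for t in map(float,sys.argv[2:]):print(*fit(im,t,o["tcp_pos"][2]-float(sys.argv[1])))
E
python3 look.py 52.2 261 262
```

```text
[ 617.3 -346.9   79.5] [-0.3 -0.3 -3. ] [-0.02  0.04 -0.03] [178.2   2.6 117.8]
[38, 36, 34, 100, 185, 156, 185, 193, 138, 132, 135, 134, 133, 133, 132, 133, 131, 132, 131, 134, 163, 4, 2, 19, 53, 64, 59, 58]
[-0.81 -0.36 -0.13  0.27  0.19] [ 0.03  0.02 -0.1  -0.06 -0.37 -0.16  0.26  0.28  0.01  0.  ]
[-0.83 -0.42 -0.11  0.22  0.2 ] [ 0.03  0.01 -0.1  -0.06 -0.39 -0.14  0.28  0.26  0.    0.  ]
```

play_rows(
  moves=[
    [0,0,-0.3,0,0,0,1],
    [0,0,-0.6,0,0,0,1],
    [0,0,-0.9,0,0,0,1],
    [0,0,-1.1,0,0,0,1],
    [0,0,-1.1,0,0,0,1],
  ],
)

```text
time: 12.2
tcp_pos: [617.3, -347.6, 72.2]
ee_rot: [178.2, 2.8, 117.8]
wrist_force: [-6.8, 1.6, 13.4]
gripper_width: 0.691
grasp_force: 72.3
```

```bash
python3 look.py 52.2 263 264
```

```text
[ 617.4 -347.7   72.3] [-5.8  2.5 13.1] [0.47 1.14 0.05] [178.2   2.8 117.8]
[40, 39, 38, 36, 34, 61, 187, 154, 187, 189, 132, 133, 135, 134, 134, 133, 135, 133, 132, 132, 132, 136, 115, 3, 47, 62, 60, 60]
[-1.22 -0.33 -0.15  0.51  0.37] [ 0.05 -0.02 -0.12 -0.02 -0.36 -0.08  0.28  0.18  0.01  0.01]
[-1.22 -0.29 -0.17  0.46  0.38] [ 0.04 -0.02 -0.1  -0.01 -0.33  0.    0.28  0.06  0.01  0.01]
```

Re-reading the mouth edges in the first picture, the pocket is about 1.8 mm farther along the holder's −y than I assumed, which agrees with the contact slope. Lifting slightly, shifting and pressing again.

play_rows(
  moves=[
    [0,0,0.7,0,0,0,1],
    [-0.06,-0.16,0.8,0,0,0,1],
    [-0.06,-0.16,0.8,0,0,0,1],
    [-0.06,-0.16,0.4,0,0,0,1],
    [-0.06,-0.16,0.1,0,0,0,1],
    [-0.06,-0.16,-0.1,0,0,0,1],
    [-0.06,-0.16,-0.1,0,0,0,1],
  ],
)

```text
time: 12.95
tcp_pos: [616.3, -349.4, 71.1]
ee_rot: [178.3, 2.8, 117.7]
wrist_force: [-8.7, 3.1, 16.7]
gripper_width: 0.689
grasp_force: 72.9
```

play_rows(
  moves=[
    [-0.08,0,0,0,0,0,1],
    [-0.16,0,0,0,0,0,1],
    [-0.16,0,0,0,0,0,1],
  ],
)

```text
time: 13.25
tcp_pos: [615.3, -349.1, 71.2]
ee_rot: [178.2, 2.8, 117.8]
wrist_force: [-7.1, 2.6, 15.8]
gripper_width: 0.69
grasp_force: 72.4
```

play_rows(
  moves=[
    [-0.08,0,0,0,0,0,1],
    [-0.16,0,0,0,0,0,1],
    [-0.16,0,0,0,0,0,1],
  ],
)

```text
time: 13.55
tcp_pos: [614.2, -348.8, 70.7]
ee_rot: [178.1, 2.8, 117.8]
wrist_force: [-4.1, 2.4, 12.7]
gripper_width: 0.688
grasp_force: 71.8
```

```bash
python3 look.py 52.2 263 264
```

```text
[ 614.2 -348.8   70.7] [-4.4  2.5 13.1] [0.58 0.69 0.05] [178.1   2.8 117.8]
[38, 38, 35, 34, 63, 189, 163, 185, 192, 141, 136, 139, 137, 137, 138, 136, 136, 135, 135, 135, 136, 143, 79, 5, 49, 63, 60, 61]
[-1.81 -1.75 -0.23  0.84 -1.29] [ 0.02  0.01 -0.08 -0.04 -0.31 -0.15  0.23  0.24  0.02 -0.03]
[-1.78 -1.94 -0.01  0.48 -1.36] [ 0.03 -0.01 -0.08 -0.   -0.28  0.02  0.23  0.04  0.01 -0.03]
```

play_rows(
  moves=[
    [0.1,0.05,0,0,0,2,1],
    [0.15,0.05,0,0,0,4,1],
    [0.15,0.05,0,0,0,4,1],
  ],
)

```text
time: 13.9
tcp_pos: [615.5, -348.9, 71.0]
ee_rot: [178.2, 2.8, 121.8]
wrist_force: [-5.9, 2.2, 13.5]
gripper_width: 0.686
grasp_force: 72.0
```

play_rows(
  moves=[
    [0,0,0,0,0,-4,1],
    [0,0,0,0,0,-8,1],
    [0,0,0,0,0,-8,1],
  ],
)

```text
time: 14.2
tcp_pos: [615.9, -349.0, 70.6]
ee_rot: [178.1, 2.8, 113.7]
wrist_force: [-4.2, 1.3, 10.6]
gripper_width: 0.688
grasp_force: 71.4
```

```bash
python3 look.py 52.2 263 264
```

```text
[ 615.9 -349.    70.5] [-3.3  0.8 10.1] [ 0.22  0.56 -0.1 ] [178.1   2.8 113.7]
[38, 40, 37, 38, 35, 63, 184, 188, 193, 147, 139, 142, 140, 140, 140, 140, 139, 138, 138, 137, 137, 140, 168, 1, 47, 62, 60, 59]
[-1.07 -0.58 -3.3   0.99 -1.82] [-0.1   0.07  0.01 -0.1  -0.39 -0.01  0.35  0.05  0.02 -0.04]
[-1.08 -0.76 -3.18  0.73 -1.84] [-0.1   0.08  0.02 -0.1  -0.37  0.02  0.33  0.02  0.01 -0.04]
```

play_rows(
  moves=[
    [0,0,-0.3,0,0,0,1],
    [0.1,0,-0.5,0,0,2,1],
    [0,-0.1,-0.5,0,0,2,1],
    [-0.1,0,-0.5,0,0,2,1],
    [-0.1,0.1,-0.5,0,0,2,1],
    [0,0.1,-0.5,0,0,2,1],
  ],
)

```text
time: 14.85
tcp_pos: [616.4, -349.6, 69.2]
ee_rot: [178.1, 3.1, 115.7]
wrist_force: [-9.7, 1.6, 26.7]
gripper_width: 0.688
grasp_force: 73.7
```

```bash
python3 look.py 52.2 263 264.5
```

```text
[ 616.5 -349.6   69.3] [-9.5  1.5 25.1] [ 0.42  1.51 -0.07] [178.1   3.1 115.7]
[38, 37, 38, 39, 35, 33, 138, 193, 194, 146, 140, 140, 141, 141, 141, 140, 141, 139, 139, 139, 138, 141, 151, 3, 47, 62, 60, 57]
[-1.32 -0.97 -2.78  0.45 -2.2 ] [ 0.03 -0.03 -0.1   0.01 -0.34 -0.04  0.3   0.09  0.01 -0.04]
[-1.36 -1.   -2.62  0.54 -2.17] [ 0.06 -0.06 -0.12  0.05 -0.32  0.02  0.29  0.02  0.01 -0.04]
```

play_rows(
  moves=[
    [0,0,0.7,0,0,1,1],
    [0,0,1.4,0.4,1.2,2.5,1],
    [0,0,1.4,0.4,2.1,2.5,1],
    [0,0,1.4,0.4,2.1,2.5,1],
    [0,0,1.4,0.4,2.1,2.5,1],
  ],
)

```text
time: 15.4
tcp_pos: [614.5, -346.4, 75.2]
ee_rot: [180.0, 1.2, 118.3]
wrist_force: [0.3, -0.4, -2.9]
gripper_width: 0.688
grasp_force: 69.6
```

```bash
python3 look.py 51 261 262
```

```text
[ 614.4 -346.4   75.4] [ 0.6 -0.3 -2.8] [ 0.01 -0.06 -0.02] [180.    1.2 118.3]
[37, 35, 34, 31, 170, 191, 189, 131, 132, 132, 133, 133, 131, 131, 131, 131, 130, 132, 139, 75, 10, 20, 8, 20, 52, 64, 62, 59]
[-5.38 -0.37 -0.15 -0.06  0.85] [ 0.04 -0.02 -0.1  -0.   -0.33  0.06  0.27  0.   -0.    0.02]
[-5.44 -0.72 -0.33 -2.97  1.6 ] [-0.22  0.06  0.29  0.83  0.03  1.14  0.46 -1.7  -0.06  0.03]
```

play_rows(
  moves=[
    [0.2,-0.1,0,0,0,0,1],
    [0.2,-0.1,0,0,0,0,1],
    [0.2,-0.1,-0.3,0,0,0,1],
    [0.2,-0.1,-0.5,0,0,0,1],
    [0.2,-0.1,-0.7,0,0,0,1],
    [0.2,-0.1,-0.8,0,0,0,1],
    [0.2,-0.1,-0.8,0,0,0,1],
  ],
)

```text
time: 16.15
tcp_pos: [616.6, -347.7, 68.4]
ee_rot: [179.9, 1.3, 118.3]
wrist_force: [-0.9, -0.3, -3.7]
gripper_width: 0.69
grasp_force: 69.7
```

```bash
python3 look.py 51 263
```

```text
[ 616.7 -347.8   68.6] [-0.3  0.3 -2.2] [0.01 0.06 0.01] [179.9   1.3 118.3]
[50, 40, 37, 32, 37, 34, 31, 172, 193, 188, 129, 132, 133, 132, 133, 132, 131, 131, 130, 130, 133, 143, 9, 11, 53, 63, 60, 60]
[-3.37 -1.84  0.48 -0.26  0.99] [-0.01  0.08 -0.05 -0.13 -0.36 -0.21  0.22  0.36 -0.01  0.02]
```

No contact at TCP z = 68.5, so the jar is entering the pocket. Continuing down.

play_rows(
  moves=[
    [0,0,-0.2,0,0,0,1],
    [0,0,-0.4,0,0,0,1],
    [0,0,-0.6,0,0,0,1],
    [0,0,-0.8,0,0,0,1],
    [0,0,-0.8,0,0,0,1],
  ],
)

```text
time: 16.7
tcp_pos: [616.6, -347.7, 60.2]
ee_rot: [179.9, 1.2, 118.3]
wrist_force: [0.0, -0.6, -3.9]
gripper_width: 0.685
grasp_force: 69.7
```

play_rows(
  moves=[
    [0,0,-0.15,0,0,0,1],
    [0,0,-0.3,0,0,0,1],
    [0,0,-0.4,0,0,0,1],
    [0,0,-0.45,0,0,0,1],
    [0,0,-0.45,0,0,0,1],
  ],
)

```text
time: 17.2
tcp_pos: [618.4, -349.6, 58.6]
ee_rot: [179.8, 1.6, 118.3]
wrist_force: [0.4, -1.8, 4.6]
gripper_width: 0.69
grasp_force: 71.8
```

```bash
python3 look.py 51 266 267
```

```text
[ 618.4 -349.6   58.6] [ 1.1 -2.1  5.2] [-0.4   0.04  0.02] [179.8   1.6 118.3]
[47, 48, 47, 48, 49, 33, 39, 34, 32, 30, 56, 200, 198, 140, 126, 131, 130, 130, 128, 129, 129, 129, 132, 76, 38, 61, 59, 60]
[-6.39 -1.42  0.11 -0.37  4.9 ] [ 0.05 -0.04 -0.07  0.05 -0.18  0.14  0.18 -0.14 -0.01  0.1 ]
[-6.43  1.21 -2.28  4.73  5.01] [-0.01  0.02 -0.02  0.17 -0.34 -1.15  0.44  1.03  0.09  0.1 ]
```

play_rows(
  moves=[
    [0,0,0.15,0,0,0,1],
    [0,0,0.15,0,0,6,1],
    [0,0,0.17,0,0,12,1],
    [0,0,0.19,0,0,18,1],
    [0,0,0.21,0,0,24,1],
    [0,0,0.23,0,0,30,1],
    [0,0,0.25,0,0,36,1],
    [0,0,0.27,0,0,36,1],
  ],
)

```text
time: 18.05
tcp_pos: [618.0, -348.0, 60.1]
ee_rot: [179.9, 1.4, 154.3]
wrist_force: [1.9, -0.9, 3.5]
gripper_width: 0.69
grasp_force: 71.3
```

```bash
python3 look.py 51 266
```

```text
[ 618.  -348.1   60.1] [3.7 0.7 4.8] [-0.12 -0.39  0.  ] [179.9   1.4 154.2]
[46, 47, 48, 53, 35, 35, 35, 35, 32, 105, 183, 155, 194, 159, 123, 128, 128, 128, 127, 127, 126, 128, 131, 75, 38, 62, 60, 61]
[-5.97 -1.05  1.92  0.96  5.52] [ 0.28 -0.24 -0.35  0.2  -0.32 -0.02  0.27  0.09  0.02  0.11]
```

play_rows(
  moves=[
    [0,0,0.03,0,0,6,1],
    [0,0,0.06,0,0,12,1],
    [0,0,0.1,0,0,18,1],
    [0,0,0.14,0,0,24,1],
    [0,0,0.18,0,0,30,1],
    [0,0,0.22,0,0,36,1],
    [0,0,0.25,0,0,38,1],
    [0,0,0.25,0,0,38,1],
  ],
)

```text
time: 18.9
tcp_pos: [617.1, -346.8, 61.6]
ee_rot: [179.8, 1.3, -167.7]
wrist_force: [1.5, 2.2, 4.1]
gripper_width: 0.688
grasp_force: 71.1
```

```bash
python3 look.py 51 266
```

```text
[ 617.1 -346.8   61.6] [0.8 2.8 5.4] [ 0.59 -0.3   0.02] [ 179.8    1.3 -167.8]
[47, 47, 59, 42, 40, 35, 34, 32, 61, 188, 169, 161, 187, 190, 124, 126, 128, 126, 126, 124, 126, 127, 128, 74, 39, 61, 59, 60]
[-5.49 -0.89  2.01  1.53  6.52] [ 0.35 -0.27 -0.44  0.19 -0.43 -0.31  0.31  0.44  0.03  0.13]
```

play_rows(
  moves=[
    [0,0,0.2,0,0,0,1],
    [0,0,0.4,0,0,0,1],
    [0,0,0.7,0,0,0,1],
    [0,0,1.0,0,0,0,1],
    [0,0,1.0,0,0,0,1],
  ],
)

```text
time: 19.45
tcp_pos: [616.9, -348.2, 71.8]
ee_rot: [180.0, 1.3, -167.7]
wrist_force: [0.3, -0.2, -1.5]
gripper_width: 0.692
grasp_force: 70.1
```

```bash
python3 look.py 51 266
```

```text
[ 616.9 -348.1   71.7] [ 0.6  0.5 -1.3] [ 0.14 -0.13 -0.04] [ 179.9    1.3 -167.7]
[38, 42, 35, 38, 33, 31, 152, 169, 187, 172, 167, 161, 186, 195, 134, 125, 127, 128, 128, 126, 126, 128, 130, 106, 38, 59, 60, 60]
[-0.53 -3.42  1.8  -1.25  7.06] [ 0.2  -0.18 -0.3   0.22 -0.39  0.29  0.39 -0.28 -0.02  0.14]
```

play_rows(
  moves=[
    [0,0,0.6,0,0,0,1],
    [0,0,1.3,0,0,0,1],
    [0,0,2.1,0,0,0,1],
    [0,0,2.8,0,0,0,1],
    [0,0,3.4,0,0,0,1],
    [0,0,3.4,0,0,0,1],
    [0,0,3.4,0,0,0,1],
    [0,0,3.4,0,0,0,1],
  ],
)

```text
time: 20.3
tcp_pos: [616.5, -347.7, 104.9]
ee_rot: [179.9, 1.3, -167.7]
wrist_force: [-0.7, -0.1, -0.1]
gripper_width: 0.691
grasp_force: 70.3
```

```bash
python3 - <<'E'
from h import *
im=get_image("side");o=observe();print(o["tcp_pos"],o["wrist_force"],o["grasp_force"],o["joint_vel"].round(2),o["time"])
i=im.astype(int);m=((i[...,0]>110)&(i[...,1]<60)&(i[...,2]<60)).astype(np.uint8);m[:150]=0
ys,xs=np.nonzero(m);print("red",xs.min(),xs.max(),ys.min(),ys.max())
g=im.mean(2)
for u in(290,295,300,305,310):print(u,g[236:280,u].astype(int).tolist())
C=np.array([616.5,-347.5]);P=lambda x,y,z:proj("side",np.array([C[0]+.98*x+.19*y,C[1]-.19*x+.98*y,z])).round(1)
print("home top front edge",P(31,-24,56),P(31,24,56),"rim z86",P(20,0,86),P(0,-20,86),P(0,20,86),"cap edge",P(31.5,0,116),P(0,-31.5,116),P(0,31.5,116))
E
```

```text
[ 616.41650377 -347.64043925  104.830391  ] [-0.03018012  0.14293728 -0.55980245] 70.28175897547044 [-0.    0.2  -0.08 -0.08 -0.1   0.07] 20.35
red 281 317 210 268
290 [59, 57, 59, 51, 46, 36, 36, 36, 35, 33, 111, 169, 124, 144, 182, 123, 116, 161, 182, 181, 191, 181, 174, 171, 173, 159, 178, 178, 176, 181, 193, 157, 122, 127, 129, 128, 126, 127, 129, 132, 79, 40, 62, 60]
295 [56, 57, 59, 49, 48, 46, 39, 34, 35, 33, 34, 42, 0, 62, 208, 152, 135, 137, 136, 133, 134, 182, 179, 195, 179, 175, 174, 157, 177, 185, 188, 122, 127, 128, 128, 126, 127, 126, 128, 135, 41, 60, 61, 60]
300 [46, 47, 48, 47, 48, 50, 38, 36, 35, 34, 36, 39, 23, 0, 14, 213, 129, 129, 126, 160, 151, 131, 148, 163, 196, 172, 168, 167, 164, 195, 152, 124, 128, 129, 127, 127, 127, 127, 129, 106, 38, 60, 61, 60]
305 [47, 48, 47, 49, 48, 37, 34, 35, 33, 36, 34, 25, 0, 58, 208, 119, 103, 132, 189, 188, 157, 129, 185, 189, 157, 154, 153, 150, 191, 180, 120, 127, 128, 127, 126, 127, 126, 128, 133, 52, 57, 59, 59, 60]
310 [47, 48, 48, 34, 38, 31, 31, 29, 27, 76, 131, 87, 143, 174, 182, 189, 191, 149, 146, 167, 159, 133, 129, 124, 127, 180, 174, 181, 194, 145, 123, 127, 127, 126, 125, 126, 126, 128, 133, 30, 60, 60, 60, 59]
home top front edge [288.  266.1] [315.1 264. ] rim z86 [301.4 251.4] [288.8 242.2] [311.6 240.5] cap edge [302.6 248.8] [282.1 233.9] [319.1 231.2]
```

```bash
python3 -c "
from plant import *
print(close_job())"
```

```text
the job is handed in; nothing more can be done
None
```

The jar is home in the holder's pocket and its cap is off, held level about 3 cm above the mouth; I handed the job in at about 20 s of the 50 s, and no verdict came back.

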